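Press the blue label holder home behind the shelf lip

TASK

Take the blue label holder out of the grey storage block and push it down behind the red lip on the front edge of the steel shelf until it is fully home against the spring. Keep holding it pressed home: finish while still gripping and pressing it, because it springs back up if let go. Leave the other label holders in the block and do not knock the glassware, tote and other things about.

Things in the scene. Friction and masses are not known exactly. Their poses are not given: they have to be found in the camera images.
- tag_blue_mid (a point): Centre of the loose blue label holder (60 g), half-way up. White plate 5 mm thick (x), 60 wide (y), 72 tall (z up), with a blue handle bar on top: 12 thick (x), 44 wide (y), 26 tall; 96 in all. Middle of the handle: 35 mm above this point. Grip it across the 12 mm. It stands in one of the block's three slots, any of them. Front and back are alike: either way round is right.
- tag_blue_tip (a point): Middle of the blue holder's lower edge, 48 mm below tag_blue_mid, same axes. The lowest 6 mm of the plate are thinner (3 mm) and narrower (54 mm).
- tag_blue: The blue label holder as a body; its origin is the middle of its lower edge (as tag_blue_tip); same axes.
- block: Grey fixed storage block, 60 (x) by 250 (y) by 45 mm tall, origin under its centre. Three slots from above, 35 mm deep, 7 by 62 mm, at y = -75, 0 and +75 mm, each with a label holder standing in it (lower edge 10 mm above the table), its width along the block's y.
- lip_mouth (a point): Centre of the open top of the pocket between shelf edge and red lip, level with the shelf top (75 to 90 mm above the table). x level into the shelf, y along its edge, z up. The pocket runs straight down: 8.5 mm wide (x) from 12 mm below here, flared above; the lip leans out to 13 mm in front, 3 mm above here; the shelf edge is bevelled 5 mm back. 66 mm wide (y) between cheeks.
- shelf: Fixed low steel step shelf, 200 deep (x), 280 wide (y), top surface 75 mm above its origin (centre of its footprint). Its front edge, with the red 74 mm wide lip at mid-width, is at x = -100 mm, towards the robot. Tote and jar stand on its rear part; the top is free for 70 mm behind the edge.
- foot (a joint): How far the orange sprung foot in the pocket is pressed down, m: 0 at rest, 0.012 at its hard stop (fully home). The spring pushes up with about 3 N at the start and 8 N at the stop.
- foot_top (a point): Middle of the upper face of the orange sprung foot in the pocket, 7 by 50 mm: 33 mm below lip_mouth at rest, 45 mm when fully pressed. When home, the holder's lower edge is thus 45 mm below lip_mouth and its handle 25 to 51 mm above the shelf top.
- tag_yellow_mid (a point): Label holder, same shape and size as the blue one but with a yellow handle and panel; stands in the storage block. Point half-way up it, 48 mm above its lower edge. Leave it there.
- tag_green_mid (a point): Label holder, same shape and size as the blue one but with a green handle and panel; stands in the storage block. Point half-way up it, 48 mm above its lower edge. Leave it there.
- tote: Small open blue tote, 110 by 120 by 50 mm tall, on the rear of the shelf; origin under its centre. Bystander.
- jar: Small amber jar, 48 mm across, 65 mm tall, on the rear of the shelf; origin under its centre. Bystander.
- bulb: Brown-red rubber pipette bulb standing on the table, 54 mm across, 75 mm tall; origin under its centre. Bystander.
- tray: Black open tray, 140 by 100 by 50 mm tall; origin under its centre. Bystander.
- bottle: Clear bottle with green cap, 90 mm across, 190 mm tall; origin under its centre. Bystander.
- amber: Amber bottle, 64 mm across, 120 mm tall, standing between shelf and hotplate; origin under its centre. Bystander.
Not all that is in view belongs to the job. Leave any purple look-alike of the tag_blue alone.

How it is judged (in metres and radians):
On the way, in this order (a step that is already met when the one before it is completed fails the run):
1. the blue label holder has been lifted clear of the storage block (z of tag_blue_tip in the frame of block above 0.048 m and contact force between the fingers and tag_blue above 1 N), for 0.1 s.
2. its lower edge has entered the pocket behind the lip (x of tag_blue_tip in the frame of lip_mouth between -0.004 and 0.004 m and y of tag_blue_tip in the frame of lip_mouth between -0.006 and 0.006 m and z of tag_blue_tip in the frame of lip_mouth below -0.015 m and angle between tag_blue_tip's own z axis and vertical below 0.15 rad), for 0.1 s.
At the end, for the whole second after the job is handed in: Blue holder upright (7 deg) behind the lip, lower edge within 4 mm across and 6 mm along of the pocket's middle, 41+ mm below the shelf top, foot pressed 9.5+ mm with over 4 N, at rest, fingers holding it (2+ N); other holders moved under 20 mm, other things under 30 mm (x of tag_blue_tip in the frame of lip_mouth between -0.004 and 0.004 m and y of tag_blue_tip in the frame of lip_mouth between -0.006 and 0.006 m and z of tag_blue_tip in the frame of lip_mouth below -0.041 m and value of joint foot above 0.0095 m and contact force between tag_blue and foot above 4 N and contact force between the fingers and tag_blue above 2 N and angle between tag_blue_tip's own z axis and vertical below 0.12 rad and linear speed of tag_blue below 0.02 m/s and distance of each of tag_yellow_mid, tag_green_mid from where it was at the start of the episode below 0.02 m and distance of each of tote, jar, bulb, tray, bottle, amber from where it was at the start of the episode below 0.03 m); the arm keeps its last pose, push and grip.
It fails at once if another label holder was dragged or pulled out (moved over 20 mm) (distance of any of tag_yellow_mid, tag_green_mid from where it was at the start of the episode above 0.02 m).
It fails at once if a bystander was knocked (moved over 30 mm or tipped) (distance of any of tote, jar, bulb, tray, bottle, amber from where it was at the start of the episode above 0.03 m or angle between any of tote, jar, bulb, tray, bottle, amber's own z axis and vertical above 0.5 rad).
It also fails if it takes over 35 s, if anything falls off the work surface, if the arm or the gripper's body presses on something with over 40 N, if the wrist force passes 120 N, or if a joint passes its speed limit or range.

ROBOT

A 6-joint arm with a two-finger parallel gripper is mounted at the origin on the work surface. World frame = base frame: x ahead of the robot, y to its left, z up, the work surface at z = 0. Lengths are in m, angles in degrees, forces in N, time in s.
With the tool pointing down it reaches from about 0.4 to 0.825 m from the base axis. Payload 7 kg.
Tool frame: the origin (TCP) lies on the mounting face of the last link; the fingertips stand 178 mm ahead of it and the grasp point (between the pads) lies 159 mm ahead of it; z points along the fingers, y is the direction in which the jaws open and shut (so a half turn about z gives the same grasp; the last joint's range is limited). The gripper opens to 88 mm and grips with 3 to 60 N. Pads are 19 mm wide; open, the fingers measure 130 mm over their backs; the gripper's body (78 mm by 193 mm) begins 47 mm behind the grasp point.
Start: joints at [-47.206, 20.546, 0.682, 0, -70.136, -16.507], TCP at [0.299, -0.605, 0.405] pointing down, gripper open.
Joint ranges: [-176.03, 176.03], [-82.01, 121.73], [-58.28, 71.71], [-173.87, 95.51], [-174.79, -0.11], [-173.66, 173.66]. Speed limits (degrees/s): [136.94, 136.94, 172.46, 180, 180, 180].

INTERFACE

Orientations are given as [roll, pitch, yaw] about the fixed x, y, z axes, in that order (R = Rz(yaw) Ry(pitch) Rx(roll)).
In Python, from plant import r gives the robot as it stands. The module is installed in compiled form; this text tells all that it offers.
- The arm moves only by the tool carry_out, never from a script. Its argument "plan" is a list of rows, each a list of 3 entries, a list of its own where there are three numbers: the shift along the tool's x, y, z in m, then the turn, a rotation vector about the tool's x, y, z in degrees, then the closure in counts, from 0 (fully open) to 255 (shut). In form: [[[x, y, z], [ax, ay, az], hand], ...]. A call has 1 to 12 rows; each row shifts and turns the commanded pose from where the row before left it, along the tool's axes as they then stand; what a row does not reach is not made up. A row lasts 1/12 s, in which the tool goes at most 41.7 mm and 7.16 degrees, less where a joint would pass 70% of its speed; a pose out of reach is approached as far as the arm can. A call is refused whole if a number of a shift passes 0.0417 or a number of a turn 7.16, either way. A call with a gripper value outside its range is refused whole. The fingers move at their own pace and stop on an object; "grip_force" is the grip in N (left out, the last holds). Time passes only in rows, so rows that do not move let the fingers close. It gives the time, the measured TCP pose, the force and the opening at its end, in the units of the state.
- r.get_state(): the state, without advancing time (a new reading comes with each control period).
- r.capture(name): name is "side" or "top"; returns the picture (400x640x3 uint8, red, green, blue); there is no depth.
- r.get_calibration(name): a dict with "K" (3x3 intrinsics, pixels), "D" ([k1, k2, p1, p2, k3] as OpenCV has them; the pictures are not rectified), "rvec" (rotation vector, rad) and "tvec" (3), from world to camera coordinates, as OpenCV has them. Camera axes: x right, y down, z forward; pixel columns grow to the right and rows downward; lengths in m; the calibration is good to about 2 mm. A picture is of the moment at which its call begins. get_calibration takes no time and is no camera call.
- r.close_job(): hands the job in, once; it reports no verdict.
The state is a dict: "time_s": time; "joints": joint angles; "qd": joint speeds; "joint_torque": joint torques, N m; "tcp_pos": TCP position; "eef_rot": TCP orientation; "contact_force": force on the tool from outside, world axes, zero at the start; "moment": the same for the moment, N m; "gripper_width": finger opening in m.
Only numpy, scipy, OpenCV 4.12 (cv2) and the standard library are available. Lean on these libraries where they do the work, as an engineer would, in place of code of your own. Each camera call takes 0.05 s, during which the arm holds its last target. There are 200 camera calls.

## Working session

There is one attempt and no reset: what is moved stays moved. The work goes in short steps, Python scripts to look and compute and a tool call to move; the robot and the scene stay as the last step left them, time stands still between calls to the robot, and variables do not carry over. Pictures are saved under pics/ and viewed, about 8 in all and at most 12, crops included, and the job is handed in when it is done.

Besides the shell and the picture viewer there is one more tool, called after ">>>" as name([rows], argument=value, ...), one row to a line, values as JSON. carry_out: Moves the arm, as the interface text tells. Its arguments: {"type":"object","properties":{"plan":{"type":"array","items":{"type":"array"}},"grip_force":{"type":"number"}},"required":["plan"]}

```bash
mkdir -p pics; python3 - <<'E'
from plant import r
import cv2
print(r.get_state())
for n in("side","top"):
    cv2.imwrite(f"pics/{n}0.png",r.capture(n)[:,:,::-1]); c=r.get_calibration(n); print(n,c)
    R=cv2.Rodrigues(c["rvec"])[0]; print(-R.T@c["tvec"], R[2])
E
```

```text
{'time_s': 0.0, 'joints': array([-4.72070855e+01,  2.05881781e+01,  6.33883161e-01, -2.07741461e-02,
       -7.01348828e+01, -1.65040312e+01]), 'qd': array([-0.04625082, -0.03229027,  0.02008766, -0.03209649,  0.06616494,
       -0.06616794]), 'joint_torque': array([-1.61707278e-03, -5.82711732e+01,  2.93049073e+01,  6.99695528e+00,
        6.77060147e-03, -2.00475574e-04]), 'tcp_pos': array([ 0.29883393, -0.60501943,  0.40375799]), 'eef_rot': array([ 1.79908948e+02, -6.61172546e-03, -1.53718186e+02]), 'contact_force': array([-0.8561444 , -0.97339456,  0.49768799]), 'moment': array([-0.0043716 ,  0.0028827 ,  0.05993663]), 'gripper_width': 0.0874913651771596}
side {'K': array([[418.77632128,   0.        , 320.29758105],
       [  0.        , 418.77632128, 199.18636027],
       [  0.        ,   0.        ,   1.        ]]), 'D': array([-0.03335948,  0.        ,  0.        ,  0.        ,  0.        ]), 'rvec': array([ 2.05485644, -0.83742939,  0.45114927]), 'tvec': array([-0.33203951,  0.30049388,  0.84612146])}
[-0.13614933 -0.59708078  0.73581671] [ 0.58078735  0.57704815 -0.57419638]
top {'K': array([[471.70070033,   0.        , 314.88258346],
       [  0.        , 471.70070033, 205.11490296],
       [  0.        ,   0.        ,   1.        ]]), 'D': array([-0.10106345,  0.        ,  0.        ,  0.        ,  0.        ]), 'rvec': array([ 2.19913049, -2.17206465,  0.08011074]), 'tvec': array([0.0597403 , 0.51726452, 1.53842615])}
[0.40492209 0.06788573 1.57140578] [ 0.07165632 -0.00112054 -0.99742875]
```

View pics/side0.png

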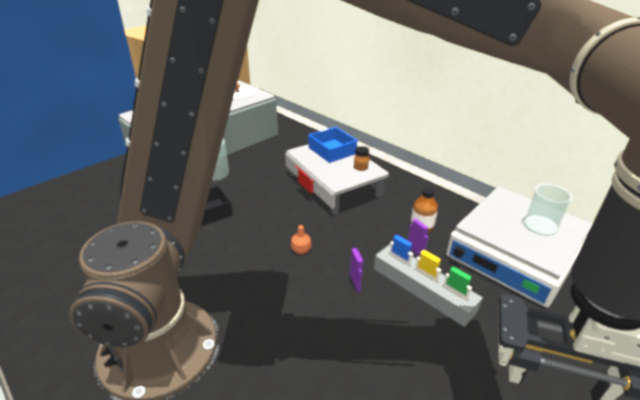

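View pics/top0.png

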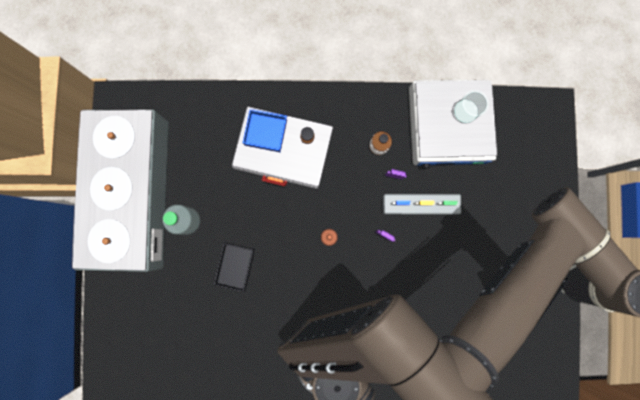

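The side view shows the blue holder at (402,247), yellow at (429,263), green at (459,281) and the red lip at (306,180). In the top view, blue is at (401,203), the block spans 384–461 × 194–214, and the lip is at (274,181). I'll enlarge both areas.

```bash
python3 - <<'E'
import cv2,numpy as np
a=cv2.imread("pics/top0.png");s=cv2.imread("pics/side0.png")
f=lambda im,x,y,w,h,k:cv2.resize(im[y:y+h,x:x+w],None,fx=k,fy=k,interpolation=cv2.INTER_CUBIC)
A=f(a,380,180,90,45,8)[:,:720]; B=f(a,228,145,100,48,7)[:,:]
B=cv2.copyMakeBorder(B,0,0,0,20,cv2.BORDER_CONSTANT)
A=f(a,380,185,90,35,8); B=f(a,228,150,90,40,8)
cv2.imwrite("pics/topc.png",np.vstack([A,B[:, :720]]))
A=f(s,370,220,120,100,5); B=f(s,280,130,120,90,5)[:,:]
cv2.imwrite("pics/sidec.png",f(s,280,140,110,80,7)); 
E
```

```text
(no output)
```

View pics/topc.png

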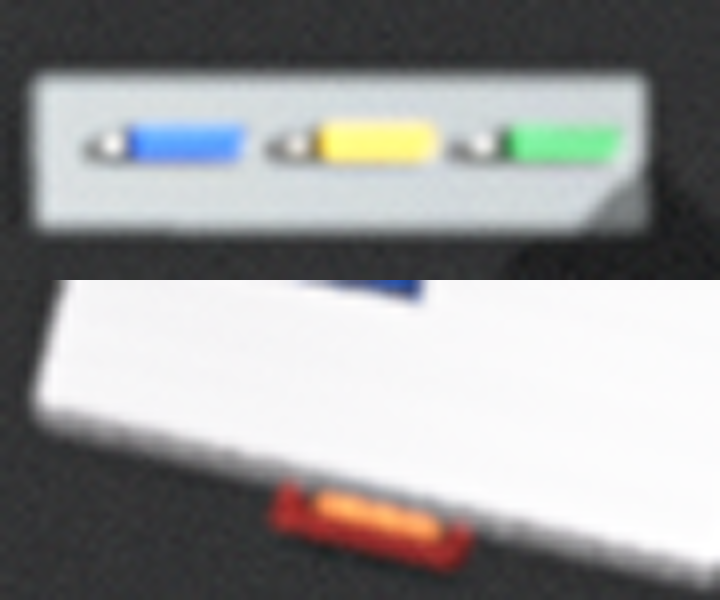

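View pics/sidec.png

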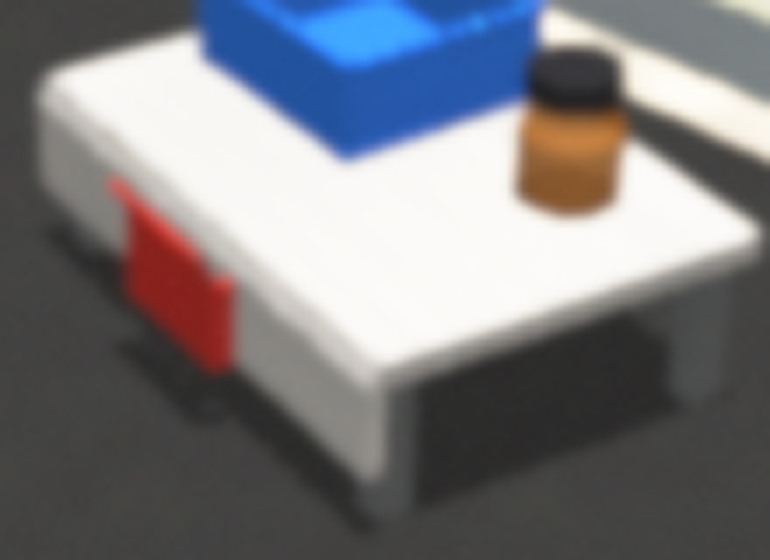

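```bash
cat > h.py <<'E'
import numpy as np,cv2
from plant import r
from scipy.optimize import least_squares
C={n:r.get_calibration(n) for n in("side","top")}
def proj(n,P):
    c=C[n]; return cv2.projectPoints(np.array(P,float).reshape(-1,3),c["rvec"],c["tvec"],c["K"],c["D"])[0].reshape(-1,2)
def toz(n,uv,z):
    c=C[n]; R=cv2.Rodrigues(c["rvec"])[0]; o=-R.T@c["tvec"]
    d=cv2.undistortPoints(np.array(uv,float).reshape(-1,1,2),c["K"],c["D"]).reshape(-1,2)
    d=np.c_[d,np.ones(len(d))]@R; return o+d*((z-o[2])/d[:,2])[:,None]
def T(x,y,yaw,P):
    P=np.array(P,float);c,s=np.cos(yaw),np.sin(yaw)
    return np.c_[x+c*P[:,0]-s*P[:,1],y+s*P[:,0]+c*P[:,1],P[:,2]]
E
python3 - <<'E'
from h import *
cr=lambda p,ox,oy,k:(np.array(p,float)+.5)/k-.5+[ox,oy]
b=toz("top",cr([[47,73],[650,73],[650,224],[47,224]],380,185,8),.045); print("block corners",b.round(4),b.mean(0).round(4))
hd=toz("top",cr([[138,125],[246,125]],380,185,8),.106); print("handle back edge",hd.round(4))
print("side blue handle", toz("side",[[402,240]],.106).round(4))
# shelf fit
tp=np.array([[232.5,166],[318,186.5],[332.5,125],[248,107.5]])
sd=cr([[45,92],[378,380],[762,228]],280,140,7)
def pts(p): return T(p[0],p[1],p[2],[[-.1,.14,p[3]],[-.1,-.14,p[3]],[.1,-.14,p[3]],[.1,.14,p[3]]])
f=lambda p:np.r_[(proj("top",pts(p))-tp).ravel(),(proj("side",pts(p)[:3])-sd).ravel()]
s=least_squares(f,[.65,.2,-.22,.08]); p=s.x; print("shelf",p.round(4),np.degrees(p[2]),s.fun.round(1))
m=T(p[0],p[1],p[2],[[-.1,0,p[3]]]); print("front edge mid",m.round(4), proj("top",m),proj("side",m))
q=toz("top",cr([[318,214],[440,248],[318,228],[436,256]],228,150,8),p[3]-.033); print("foot pts (top crop)",q.round(4))
q=toz("top",cr([[290,205],[470,250],[272,246],[462,287]],228,150,8),p[3]+.002); print("lip",q.round(4))
E
```

```text
block corners [[ 0.5548 -0.1633  0.045 ]
 [ 0.5582 -0.4127  0.045 ]
 [ 0.4961 -0.412   0.045 ]
 [ 0.4932 -0.1633  0.045 ]] [ 0.5256 -0.2878  0.045 ]
handle back edge [[ 0.5288 -0.1898  0.106 ]
 [ 0.5294 -0.2324  0.106 ]]
side blue handle [[ 0.5218 -0.2114  0.106 ]]
shelf [ 0.7009  0.1719 -0.2124  0.0806] -12.169091979760562 [ 0.4  0.5  0.3 -0.7 -0.4  0.6 -0.3 -0.6 -0.7 -0.9  0.1 -0.6  0.5  1.5]
front edge mid [[0.6031 0.193  0.0806]] [[275.43156599 176.09682784]] [[307.623823   170.97524594]]
foot pts (top crop) [[0.6065 0.2223 0.0476]
 [0.5932 0.1723 0.0476]
 [0.6008 0.2221 0.0476]
 [0.5899 0.1739 0.0476]]
lip [[0.6054 0.2299 0.0826]
 [0.5882 0.158  0.0826]
 [0.5889 0.2368 0.0826]
 [0.5734 0.1609 0.0826]]
```

```bash
cat >> h.py <<'E'
from scipy.spatial.transform import Rotation as Ro
def plan(pos,yaw,n,cmd=None):
    s=r.get_state(); p=np.array(s["tcp_pos"]) if cmd is None else np.array(cmd[0],float)
    R=Ro.from_euler("xyz",s["eef_rot"] if cmd is None else cmd[1],degrees=True)
    rv=(R.inv()*Ro.from_euler("xyz",[180,0,yaw],degrees=True)).as_rotvec(degrees=True)/n
    d=(np.array(pos)-p)/n; out=[]
    for i in range(n):
        out.append([R.inv().apply(d).round(4).tolist(),rv.round(2).tolist()]); R=R*Ro.from_rotvec(rv,degrees=True)
    print(s["time_s"],*out,sep="\n")
E
python3 -c "
from h import *
plan([.523,-.212,.36],-89.3,12)"
```

```text
0.1
[[-0.0313, 0.0211, 0.0037], [0.01, 0.0, -5.37]]
[[-0.0331, 0.0181, 0.0037], [0.01, 0.0, -5.37]]
[[-0.0346, 0.0149, 0.0037], [0.01, 0.0, -5.37]]
[[-0.0359, 0.0116, 0.0037], [0.01, 0.0, -5.37]]
[[-0.0368, 0.0082, 0.0037], [0.01, 0.0, -5.37]]
[[-0.0374, 0.0047, 0.0037], [0.01, 0.0, -5.37]]
[[-0.0377, 0.0012, 0.0037], [0.01, 0.0, -5.37]]
[[-0.0376, -0.0023, 0.0037], [0.01, 0.0, -5.37]]
[[-0.0372, -0.0058, 0.0037], [0.01, 0.0, -5.37]]
[[-0.0365, -0.0093, 0.0037], [0.01, 0.0, -5.37]]
[[-0.0355, -0.0127, 0.0037], [0.01, 0.0, -5.37]]
[[-0.0342, -0.016, 0.0037], [0.01, 0.0, -5.37]]
```

>>> carry_out([
  [[-0.0313,0.0211,0.0037],[0,0,-5.37],130],
  [[-0.0331,0.0181,0.0037],[0,0,-5.37],130],
  [[-0.0346,0.0149,0.0037],[0,0,-5.37],130],
  [[-0.0359,0.0116,0.0037],[0,0,-5.37],130],
  [[-0.0368,0.0082,0.0037],[0,0,-5.37],130],
  [[-0.0374,0.0047,0.0037],[0,0,-5.37],130],
  [[-0.0377,0.0012,0.0037],[0,0,-5.37],130],
  [[-0.0376,-0.0023,0.0037],[0,0,-5.37],130],
  [[-0.0372,-0.0058,0.0037],[0,0,-5.37],130],
  [[-0.0365,-0.0093,0.0037],[0,0,-5.37],130],
  [[-0.0355,-0.0127,0.0037],[0,0,-5.37],130],
  [[-0.0342,-0.016,0.0037],[0,0,-5.37],130],
])

```text
time_s: 1.1
tcp_pos: [0.5233, -0.2103, 0.36]
eef_rot: [180.0, 0.0, -89.0]
contact_force: [1.0, -1.0, 0.6]
gripper_width: 0.043
```

>>> carry_out([
  [[0,0,0],[0,0,0],130],
  [[0,0,0],[0,0,0],130],
], grip_force=40)

```text
time_s: 1.27
tcp_pos: [0.5237, -0.2102, 0.3597]
eef_rot: [179.9, 0.0, -89.1]
contact_force: [-0.1, 0.5, -0.1]
gripper_width: 0.0432
```

```bash
python3 - <<'E'
from h import *
plan([.523,-.212,.282],-89.3,3)
im=r.capture("side")[:,:,::-1]
cv2.imwrite("pics/s1.png",cv2.resize(im[130:300,340:500],None,fx=4,fy=4,interpolation=cv2.INTER_CUBIC)[:600])
E
```

```text
1.2667
[[0.0006, 0.0002, 0.0259], [0.02, 0.0, 0.07]]
[[0.0006, 0.0002, 0.0259], [0.02, 0.0, 0.07]]
[[0.0006, 0.0002, 0.0259], [0.02, 0.0, 0.07]]
```

View pics/s1.png

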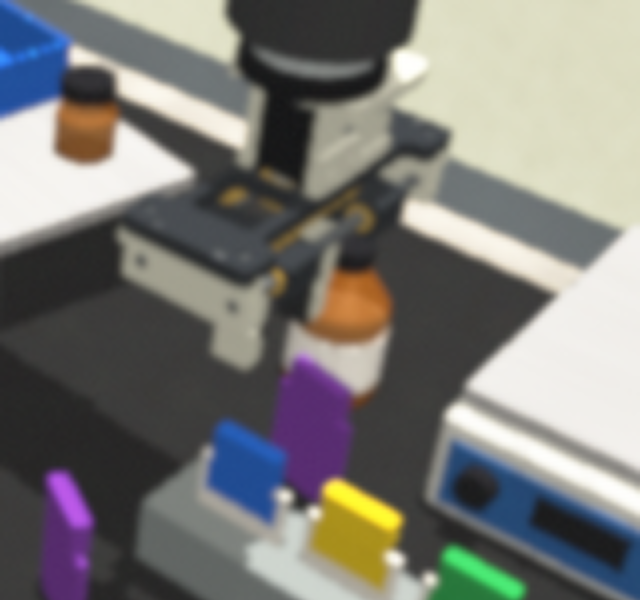

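The jaws are open above the blue holder (blue handle around (247,470) in the crop), clear of the purple look-alike. Next I descend and grip.

>>> carry_out([
  [[0.0018,0.0005,0.018],[0,0,0],130],
  [[0,0,0.018],[0,0,0],130],
  [[0,0,0.018],[0,0,0],130],
  [[0,0,0.018],[0,0,0],130],
  [[0,0,0.018],[0,0,0],130],
  [[0,0,0.018],[0,0,0],130],
  [[0,0,0],[0,0,0],130],
  [[0,0,0],[0,0,0],130],
])

```text
time_s: 1.98
tcp_pos: [0.5217, -0.2149, 0.2518]
eef_rot: [179.9, -0.0, -89.4]
contact_force: [-0.2, 0.3, -0.3]
gripper_width: 0.0427
```

>>> carry_out([
  [[0,0,0],[0,0,0],255],
  [[0,0,0],[0,0,0],255],
  [[0,0,0],[0,0,0],255],
  [[0,0,0],[0,0,0],255],
  [[0,0,0],[0,0,0],255],
  [[0,0,0],[0,0,0],255],
], grip_force=40)

```text
time_s: 2.48
tcp_pos: [0.5226, -0.2139, 0.2528]
eef_rot: [-179.9, -0.0, -89.3]
contact_force: [-0.8, 0.0, 2.7]
gripper_width: 0.0116
```

>>> carry_out([
  [[0,0,-0.012],[0,0,0],255],
  [[0,0,-0.016],[0,0,0],255],
  [[0,0,-0.02],[0,0,0],255],
  [[0,0,-0.02],[0,0,0],255],
  [[0,0,-0.02],[0,0,0],255],
  [[0,0,-0.02],[0,0,0],255],
  [[0,0,-0.002],[0,0,0],255],
  [[0,0,0],[0,0,0],255],
])

```text
time_s: 3.15
tcp_pos: [0.5227, -0.2139, 0.3637]
eef_rot: [-179.8, -0.0, -89.3]
contact_force: [0.4, -0.1, -0.9]
gripper_width: 0.0116
```

```bash
python3 - <<'E'
from h import *
plan([.595,.191,.363],-102.2,12)
E
```

```text
3.15
[[-0.0337, -0.0065, 0.0001], [-0.01, 0.0, 1.08]]
[[-0.0338, -0.0058, 0.0001], [-0.01, 0.0, 1.08]]
[[-0.0339, -0.0052, 0.0001], [-0.01, 0.0, 1.08]]
[[-0.034, -0.0046, 0.0001], [-0.01, 0.0, 1.08]]
[[-0.034, -0.0039, 0.0001], [-0.01, 0.0, 1.08]]
[[-0.0341, -0.0033, 0.0001], [-0.01, 0.0, 1.08]]
[[-0.0342, -0.0026, 0.0001], [-0.01, 0.0, 1.08]]
[[-0.0342, -0.002, 0.0001], [-0.01, 0.0, 1.08]]
[[-0.0342, -0.0013, 0.0001], [-0.01, 0.0, 1.08]]
[[-0.0343, -0.0007, 0.0001], [-0.01, 0.0, 1.08]]
[[-0.0343, -0.0001, 0.0001], [-0.01, 0.0, 1.08]]
[[-0.0343, 0.0006, 0.0001], [-0.01, 0.0, 1.08]]
```

>>> carry_out([
  [[-0.0337,-0.0065,0.0],[0,0,1.08],255],
  [[-0.0338,-0.0058,0.0],[0,0,1.08],255],
  [[-0.0339,-0.0052,0.0],[0,0,1.08],255],
  [[-0.034,-0.0046,0.0],[0,0,1.08],255],
  [[-0.034,-0.0039,0.0],[0,0,1.08],255],
  [[-0.0341,-0.0033,0.0],[0,0,1.08],255],
  [[-0.0342,-0.0026,0.0],[0,0,1.08],255],
  [[-0.0342,-0.002,0.0],[0,0,1.08],255],
  [[-0.0342,-0.0013,0.0],[0,0,1.08],255],
  [[-0.0343,-0.0007,0.0],[0,0,1.08],255],
  [[-0.0343,-0.0001,0.0],[0,0,1.08],255],
  [[-0.0343,0.0006,0.0],[0,0,1.08],255],
])

```text
time_s: 4.15
tcp_pos: [0.5947, 0.1927, 0.3608]
eef_rot: [179.9, -0.1, -102.3]
contact_force: [0.8, -0.1, -0.4]
gripper_width: 0.0121
```

>>> carry_out([
  [[0,0,0],[0,0,0],255],
  [[0,0,0],[0,0,0],255],
  [[0,0,0],[0,0,0],255],
])

```text
time_s: 4.4
tcp_pos: [0.5946, 0.1911, 0.3608]
eef_rot: [179.9, -0.1, -102.2]
contact_force: [0.2, -0.2, -0.4]
gripper_width: 0.0118
```

```bash
python3 - <<'E'
from h import *
im=r.capture("side")[:,:,::-1]; s=r.get_state(); print(s["tcp_pos"],s["eef_rot"])
k=8;x0,y0=275,125
c=cv2.resize(im[y0:y0+75,x0:x0+95],None,fx=k,fy=k,interpolation=cv2.INTER_CUBIC)
cv2.imwrite("pics/s2.png",c)
E
```

```text
[0.59464577 0.19050085 0.36123307] [ 1.79919083e+02 -7.33838294e-02 -1.02237571e+02]
```

View pics/s2.png

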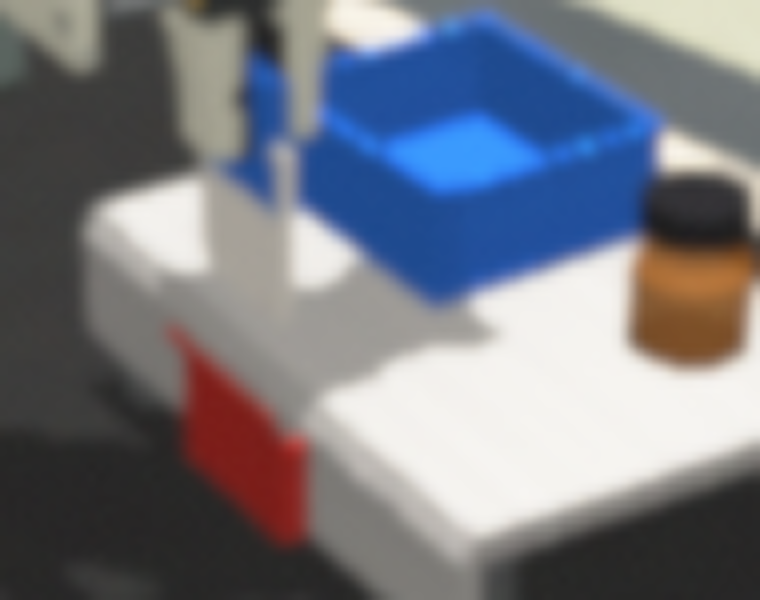

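```bash
python3 - <<'E'
from h import *
k=8;x0,y0=275,125
s=r.get_state();print(s["tcp_pos"],s["eef_rot"])
yaw=np.radians(-12.2)
def draw(c,n,P,x0,y0,k,col,closed=True):
    q=((proj(n,P)-[x0,y0]+.5)*k-.5).round().astype(int); cv2.polylines(c,[q.reshape(-1,1,2)],closed,col,1,cv2.LINE_AA)
def shapes():
    t=s["tcp_pos"]; z=t[2]-.2428
    pl=T(t[0],t[1],np.radians(s["eef_rot"][2]+90),[[0,-.027,z],[0,.027,z],[0,.027,z+.006],[0,.03,z+.006],[0,.03,z+.072],[0,-.03,z+.072],[0,-.03,z+.006],[0,-.027,z+.006]])
    h=.0806; m=T(.7009,.1719,-.2124,[[-.10425,0,0]])[0]
    sh=T(.7009,.1719,-.2124,[[-.1,.14,h],[-.1,-.14,h],[.1,-.14,h],[.1,.14,h]])
    lip=T(m[0],m[1],-.2124,[[-.013,-.037,h+.003],[-.013,.037,h+.003],[-.0045,.037,h-.012],[-.0045,-.037,h-.012]])
    mo=T(m[0],m[1],-.2124,[[0,-.033,h],[0,.033,h]]); print("mouth",m)
    return pl,sh,lip,mo
S=shapes(); im=cv2.imread("pics/s2.png")
for P,c in zip(S,[(255,0,0),(0,255,0),(0,255,255),(255,0,255)]): draw(im,"side",P,x0,y0,k,c)
cv2.imwrite("pics/s3.png",im)
top=cv2.imread("pics/top0.png"); x1,y1=228,150
c=cv2.resize(top[y1:y1+40,x1:x1+95],None,fx=8,fy=8,interpolation=cv2.INTER_CUBIC)
for P,cc in zip(S[1:],[(0,255,0),(0,255,255),(255,0,255)]): draw(c,"top",P,x1,y1,8,cc)
now=r.capture("top")[:,:,::-1]
d=cv2.resize(now[y1:y1+34,x1:x1+95],None,fx=8,fy=8,interpolation=cv2.INTER_CUBIC)
cv2.imwrite("pics/t3.png",np.vstack([c,d]))
E
```

```text
[0.59464577 0.19050085 0.36123307] [ 1.79919083e+02 -7.33838294e-02 -1.02237571e+02]
mouth [0.59899273 0.19387659 0.        ]
```

View pics/s3.png

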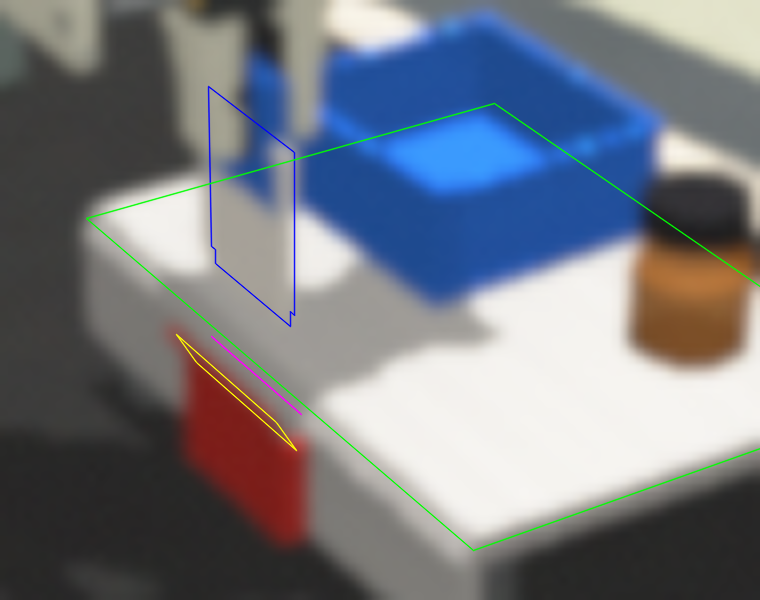

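View pics/t3.png

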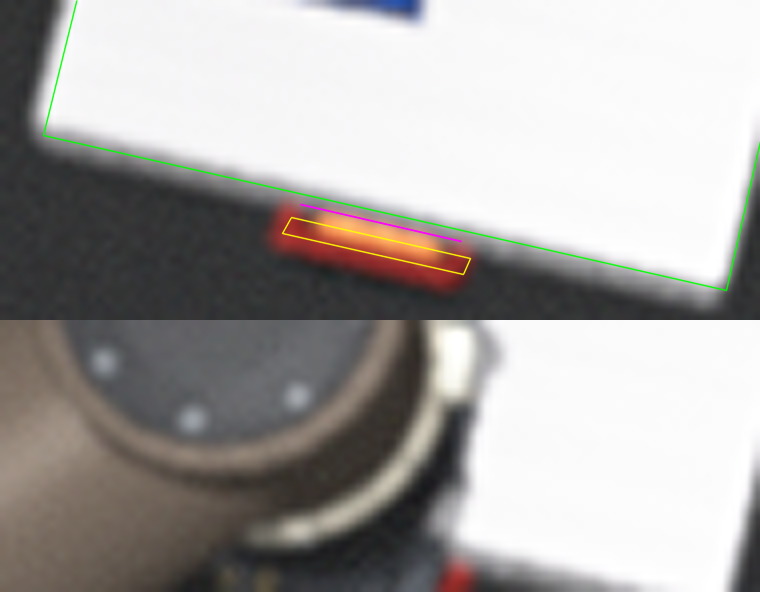

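The side overlay agrees with the held plate to about 2 mm. The lip sits 1–3 mm further out and to the left of my shelf-fit estimate. I'll go to just above the mouth and take a close look.

>>> carry_out([
  [[-0.0013,-0.0005,0.01],[0,0,0],255],
  [[-0.0013,-0.0005,0.01],[0,0,0],255],
  [[-0.0013,-0.0004,0.01],[0,0,0],255],
  [[0,0,0],[0,0,0],255],
  [[0,0,0],[0,0,0],255],
  [[0,0,0],[0,0,0],255],
])

```text
time_s: 5.0
tcp_pos: [0.5974, 0.1945, 0.3322]
eef_rot: [180.0, -0.0, -102.2]
contact_force: [0.6, -0.0, 0.6]
gripper_width: 0.012
```

```bash
python3 - <<'E'
from h import *
print([r.get_state()["tcp_pos"].round(4) for _ in range(1)])
im=np.mean([r.capture("side")[:,:,::-1].astype(float) for _ in range(6)],0).astype(np.uint8)
s=r.get_state(); print(s["tcp_pos"],s["contact_force"])
a=cv2.resize(im[150:202,285:325],None,fx=10,fy=10,interpolation=cv2.INTER_CUBIC)
b=cv2.resize(cv2.imread("pics/side0.png")[150:202,285:325],None,fx=10,fy=10,interpolation=cv2.INTER_CUBIC)
cv2.imwrite("pics/s4.png",np.hstack([a,b]))
E
```

```text
[array([0.5974, 0.1945, 0.3322])]
[0.59723988 0.1946084  0.33267392] [ 0.09911099 -0.42155691 -1.04725874]
```

View pics/s4.png

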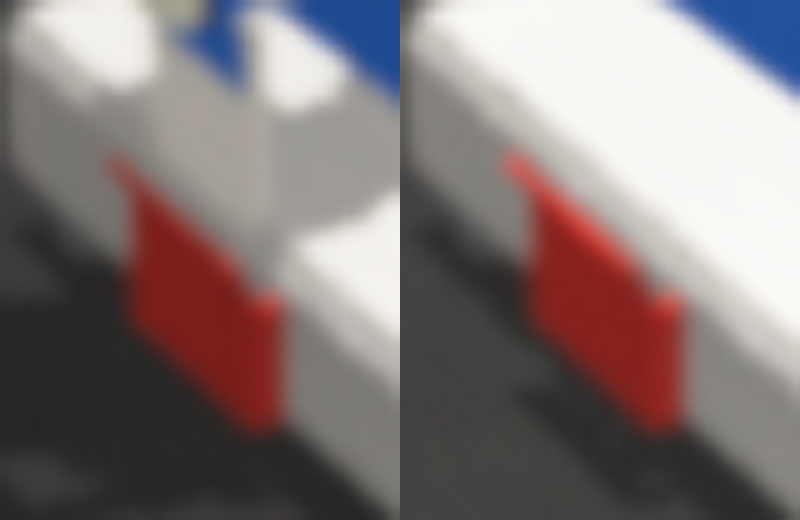

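```bash
python3 - <<'E'
from h import *
f=lambda P:((proj("side",P)-[285,150]+.5)*10-.5).round(0).tolist()
m=(.5974,.1963);h=.0806
print("cheek/shelf",f(T(*m,-.2124,[[.00425,-.037,h],[.00425,-.037,h-.03]])))
print("front R,L",f(T(*m,-.2124,[[-.0075,-.037,h-.02],[-.0075,.037,h-.02]])))
print("flange corners",f(T(*m,-.2124,[[-.013,.037,h+.003],[-.013,-.037,h+.003]])))
t=(.5973,.1946)
print("plate",f(T(*t,-.2132,[[0,.03,.12],[0,-.03,.12],[0,-.027,.0894]])))
print("d/dy,d/dx 1mm",f(T(*t,-.2132,[[0,-.029,.12],[0.001,-.03,.12]])))
E
```

```text
cheek/shelf [[286.0, 269.0], [286.0, 354.0]]
front R,L [[252.0, 337.0], [128.0, 226.0]]
flange corners [[111.0, 166.0], [236.0, 276.0]]
plate [[161.0, 62.0], [265.0, 149.0], [260.0, 234.0]]
d/dy,d/dx 1mm [[263.0, 147.0], [268.0, 148.0]]
```

>>> carry_out([
  [[-0.001,0,0.003],[0,0,0],255],
  [[0,0,0.005],[0,0,0],255],
  [[0,0,0.005],[0,0,0],255],
  [[0,0,0.005],[0,0,0],255],
  [[0,0,0],[0,0,0],255],
], grip_force=50)

```text
time_s: 5.72
tcp_pos: [0.597, 0.1953, 0.3126]
eef_rot: [179.9, -0.1, -102.2]
contact_force: [0.2, 0.6, -1.2]
gripper_width: 0.0118
```

>>> carry_out([
  [[0,0,0.004],[0,0,0],255],
  [[0,0,0.004],[0,0,0],255],
  [[0,0,0.002],[0,0,0],255],
  [[0,0,0],[0,0,0],255],
])

```text
time_s: 6.05
tcp_pos: [0.5973, 0.1955, 0.3036]
eef_rot: [180.0, -0.0, -102.2]
contact_force: [0.3, 0.3, -1.2]
gripper_width: 0.0116
```

>>> carry_out([
  [[0,0,0.004],[0,0,0],255],
  [[0,0,0.004],[0,0,0],255],
  [[0,0,0.004],[0,0,0],255],
  [[0,0,0],[0,0,0],255],
])

```text
time_s: 6.38
tcp_pos: [0.5976, 0.1956, 0.2919]
eef_rot: [-180.0, 0.0, -102.2]
contact_force: [-0.2, 0.1, 4.5]
gripper_width: 0.0115
```

>>> carry_out([
  [[0,0,0.003],[0,0,0],255],
  [[0,0,0.003],[0,0,0],255],
  [[0,0,0],[0,0,0],255],
])

```text
time_s: 6.63
tcp_pos: [0.5976, 0.1956, 0.2863]
eef_rot: [-180.0, 0.0, -102.2]
contact_force: [-1.2, -0.6, 6.0]
gripper_width: 0.0121
```

>>> carry_out([
  [[0,0,0.002],[0,0,0],255],
  [[0,0,0.002],[0,0,0],255],
  [[0,0,0],[0,0,0],255],
])

```text
time_s: 6.88
tcp_pos: [0.5976, 0.1956, 0.2835]
eef_rot: [-179.9, 0.0, -102.2]
contact_force: [-1.5, 0.7, 9.7]
gripper_width: 0.0117
```

>>> carry_out([
  [[0,0,0.002],[0,0,0],255],
  [[0,0,0],[0,0,0],255],
  [[0,0,0],[0,0,0],255],
])

```text
time_s: 7.13
tcp_pos: [0.5978, 0.1956, 0.2833]
eef_rot: [-179.9, 0.1, -102.2]
contact_force: [-6.8, -0.7, 21.0]
gripper_width: 0.0119
```

```bash
python3 - <<'E'
from h import *
im=np.mean([r.capture("side")[:,:,::-1].astype(float) for _ in range(4)],0).astype(np.uint8)
s=r.get_state(); print(s["time_s"],s["tcp_pos"],s["contact_force"],s["gripper_width"])
a=cv2.resize(im[130:202,265:345],None,fx=8,fy=8,interpolation=cv2.INTER_CUBIC)
t=s["tcp_pos"];z=t[2]-.2428
for P in (T(t[0],t[1],-.2132,[[-.006,-.022,z+.07],[-.006,.022,z+.07],[-.006,.022,z+.096],[-.006,-.022,z+.096]]),T(t[0],t[1],-.2132,[[0,-.03,z+.045],[0,.03,z+.045],[0,.03,z+.072],[0,-.03,z+.072]])):
    q=((proj("side",P)-[265,130]+.5)*8).astype(int); cv2.polylines(a,[q.reshape(-1,1,2)],True,(0,255,0),1)
cv2.imwrite("pics/s5.png",a)
E
```

```text
7.3333 [0.59774991 0.19560088 0.28323686] [-4.60320341 -1.35954112 20.56444036] 0.011934563271069426
```

View pics/s5.png

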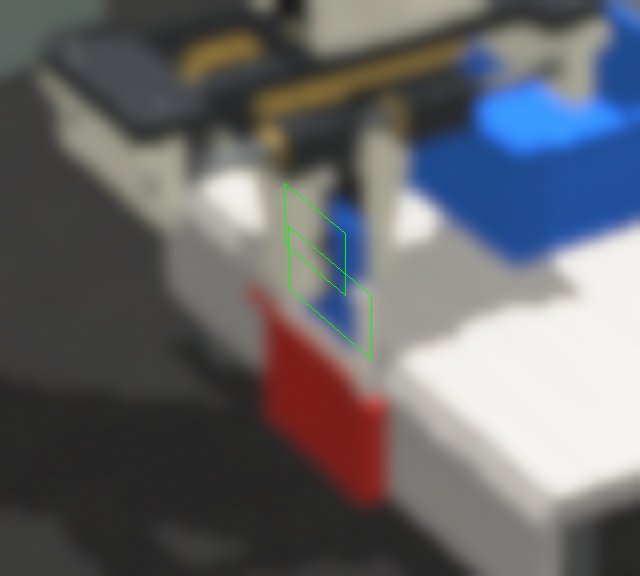

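```bash
python3 - <<'E'
from h import *
im=np.mean([r.capture("side")[:,:,::-1].astype(float) for _ in range(4)],0).astype(np.uint8)
s=r.get_state(); print(s["tcp_pos"],s["contact_force"])
k=14;x0,y0=292,142
a=cv2.resize(im[y0:y0+42,x0:x0+28],None,fx=k,fy=k,interpolation=cv2.INTER_CUBIC); b=a.copy()
t=s["tcp_pos"];z=t[2]-.2428
def d(L,c):
    q=((proj("side",T(t[0],t[1],-.2132,L))-[x0,y0]+.5)*k).astype(int); cv2.polylines(b,[q.reshape(-1,1,2)],True,c,1)
d([[-.006,-.022,z+.07],[.006,-.022,z+.07],[.006,-.022,z+.096],[-.006,-.022,z+.096]],(0,255,0))
f=t[2]-.178
d([[-.006,-.0095,f],[-.006,.0095,f],[-.006,.0095,f+.04],[-.006,-.0095,f+.04]],(0,0,255))
d([[.006,-.0095,f],[.006,.0095,f],[.006,.0095,f+.04],[.006,-.0095,f+.04]],(0,255,255))
cv2.imwrite("pics/s6.png",np.hstack([a,b]))
E
```

```text
[0.5977341  0.19560278 0.28323686] [-6.31332866 -0.92867639 20.44282099]
```

View pics/s6.png

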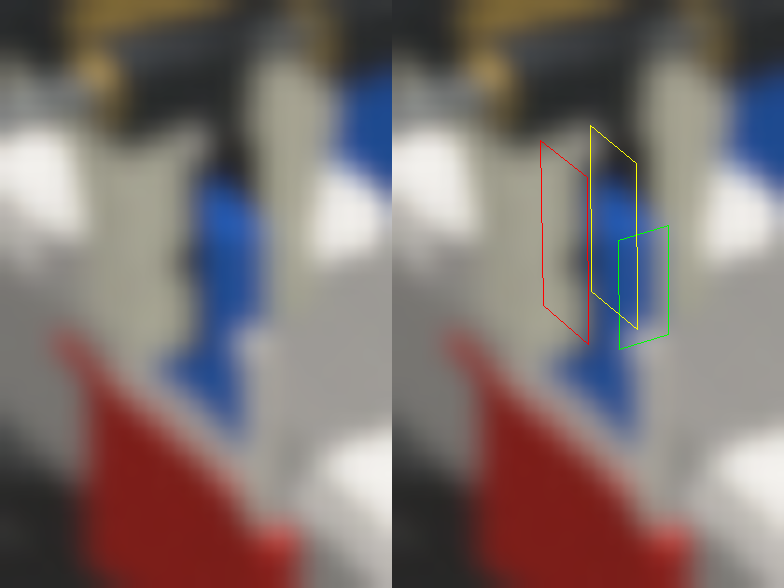

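The blow-up shows the handle's end face at rows 230–335, against 235–345 predicted, so it has not slipped in the grip. The plate is behind the lip, and the push force rose along the spring curve to a hard stop. I'm handing it in.

```bash
python3 -c "
from plant import r
print(r.close_job()); s=r.get_state(); print(s['time_s'],s['tcp_pos'],s['contact_force'],s['gripper_width'])"
```

```text
the job is handed in; nothing more can be done
None
the job is handed in; nothing more can be done
```

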